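Unplug the curing torch and lay it in its rest

TASK

The resin-curing torch on the fly-tying bench has finished charging: pull it out of its leaning charging dock, against the sprung catch, and lay it level across both notches of the wooden tool rest, right side up, with the middle of its handle over the middle of the rest (either end may point either way). Set it down rather than dropping it, let go, and leave the other things on the bench where they are.

Things in the scene. Friction and masses are not known exactly. Their poses are not given: they have to be found in the camera images.
- torch_mid (a point): Centre of the torch's handle, on its axis, half-way through its thickness: the place to grip. Axes: x along the torch from plug to head, y across, z out of its upper face. At the start the torch is plugged in and x points up at about 34 degrees from level, out of the socket, so a tool square to the handle leans about 34 degrees from vertical.
- torch: The torch, 192 mm long, about 0.18 kg; origin and axes as torch_mid. Aluminium square-section handle 124 mm long, 30 by 30 mm; at its x end a round black head 42 mm in diameter, 36 mm long; at the other a white plug 32 mm long, 20 mm wide, 16 mm thick, with a ridge on its upper face.
- dock_mouth (a point): Centre of the socket's mouth, 85 mm above the table, where the handle's lower end meets the socket, 62 mm from the handle's centre. Axes: x level, the way the socket opens as seen from above; z up. A sprung catch inside resists the first 10 to 20 mm of a straight pull along the torch with up to about 15 N, then lets go; after 35 mm the 32 mm plug is free.
- dock: The black charging dock, fixed to the bench: origin at the centre of its underside, axes as dock_mouth. Base 150 by 90 by 14 mm; socket housing 44 mm wide, reaching at most 42 mm above the torch's axis, none of it beside or over the handle.
- rest_seat (a point): Middle of the wooden rest at the level of its notch floors, 44 mm above the table, half-way between its two uprights. Axes: x is the line through both notches, along which the torch is to lie; y across; z up. A handle laid in has its centre 15 mm above this point. The torch may creep a few mm in the fingers while it is pulled out.
- rest: The wooden tool rest, fixed: origin at the centre of its underside, axes as rest_seat. Base 110 by 86 by 12 mm. Two uprights across it, 12 mm thick, 70 mm apart centre to centre (58 mm clear between them for fingers), each with an open-topped notch 48 mm wide and 18 mm deep.
- spool: Loose wooden thread spool, 38 mm in diameter, 42 mm high, standing; origin at its underside. Leave alone.
- scissors: Loose scissors with yellow finger rings, 125 mm long, 10 mm high, lying flat; origin at the middle of the underside. Leave alone.
- tumbler: Loose drinking glass, 72 mm in diameter, 100 mm high; origin at its underside. Leave alone.
- cement: Loose amber jar of cement, 44 mm in diameter, 75 mm high; origin at its underside. Leave alone.
Mind the look-alikes: they are no part of the job. Leave any red look-alike of the dock alone.

How it is judged:
By the outcome, as a careful person would: the job done as asked, in the order asked, and still so for the second after the job is handed in, with the robot touching nothing.
It also fails if it takes over 42 s, if anything falls off the work surface, if the arm or the gripper's body presses on something with over 40 N, if the wrist force passes 120 N, or if a joint passes its speed limit or range.

ROBOT

A 6-joint arm with a two-finger parallel gripper is mounted at the origin on the work surface. World frame = base frame: x ahead of the robot, y to its left, z up, the work surface at z = 0. Lengths are in mm, angles in degrees, forces in N, time in s.
With the tool pointing down it reaches from about 350 to 725 mm from the base axis. Payload 6 kg.
Tool frame: the origin (TCP) lies at the centre of the arm's flange, where the gripper is bolted on; the fingertips stand 173 mm ahead of it and the grasp point (between the pads) lies 155 mm ahead of it; z points along the fingers, y is the line along which they close (so a half turn about z gives the same grasp; the last joint's range is limited). The gripper opens to 85 mm and grips with 20 to 120 N. Pads are 22 mm wide; open, the fingers measure 114 mm over their backs; the gripper's body (76 mm by 85 mm) begins 54 mm behind the grasp point. The pads swing forward as they close: fully open they stand 13 mm farther back than shut.
Start: joints at [-46.026, 2.303, 4.859, 0, -92.561, -19.12], TCP at [252.211, -544.411, 404.661] pointing down, gripper open.
Joint ranges: [-146.85, 146.85], [-73.84, 115.35], [-62.03, 85.46], [-188.31, 113.3], [-161.28, -10.13], [-171.36, 171.36]. Speed limits (degrees/s): [147.25, 147.25, 172.46, 180, 180, 180].

INTERFACE

Orientations are given as a 3x3 rotation matrix whose columns are the frame's x, y, z axes.
In Python, from cell import robot gives the robot as it stands.
- The arm moves only by the shell command python3 -m crank 'ROWS' [FORCE]. ROWS is JSON, a list of rows, each a list of 5 numbers: the closure, from -1 (fully open) to 1 (shut), then the shift along the world's x, y, z in cm, then the turn about the world's z in rad. In form: [[hand, x, y, z, roll], ...]. A call has 1 to 5 rows; each row shifts and turns the commanded pose from where the row before left it; what a row does not reach is not made up. A row lasts 1/10 s, in which the tool goes at most 50 mm and 8.59 degrees, less where a joint would pass 70% of its speed; a pose out of reach is approached as far as the arm can. A call with a gripper value outside its range is refused whole. The fingers move at their own pace and stop on an object; FORCE is the grip in N (left out, the last holds). Time passes only in rows, so rows that do not move let the fingers close. It gives the time, the measured TCP pose, the force, the opening and the grip force at its end, in the units of the state.
- robot.get_state(): the state, without advancing time (a new reading comes with each control period).
- robot.camera(name): name is "scene" or "top" or "wrist"; returns the picture (384x512x3 uint8, red, green, blue); there is no depth.
- robot.camera_info(name): a dict with "fov_y" (degrees; the focal length in pixels is half the picture's height over the tangent of half this angle, whatever the lens; pixels are square), "cx", "cy" (the principal point, pixels), "T" (4x4, takes a point from camera to world coordinates); the wrist camera has in their place "T_tool_cam" (4x4, takes a point from camera to tool coordinates, whose origin is the TCP and whose axes are the flange's). Camera axes: x right, y down, z forward; pixel columns grow to the right and rows downward; lengths in mm; the calibration is good to about 2 mm. A picture is of the moment at which its call begins: read the wrist's pose just before it. camera_info takes no time and is no camera call.
- robot.finish_job(): hands the job in; it is judged then, once.
Trained networks look in the newest picture that a camera, given by its name, has taken for a name from the list of things; names that differ only in an ending like _2 or _b are one class to them, and where a whole thing is asked for, a point or a joint stands for the part that bears it (a point fixed in the world has none). Each returns a list of dicts, best first, with "confidence" (0 to 1); they miss things now and then, are a little off and sometimes report something else, mostly with a low value. They report only what shows in the picture. A call takes as long as a camera call. They do not tell look-alikes from the thing itself.
- robot.search_frame(name, camera): "at" ([column, row] in pixels, amid what is visible of it).
The state is a dict: "time_s": time; "joint_positions": joint angles; "qd": joint speeds; "joint_torque": joint torques, N m; "eef_pos": TCP position; "tool_rot": TCP orientation; "ft_force": force on the tool from outside, world axes, zero at the start; "moment": the same for the moment, N m; "finger_gap": finger opening in mm; "grasp_force": force on a finger pad.
Only numpy, scipy, OpenCV 4.12 (cv2) and the standard library are available. Lean on these libraries where they do the work, as an engineer would, in place of code of your own. Each camera call takes 0.05 s, during which the arm holds its last target. There are 200 camera calls.

## Working session

There is one attempt and no reset: what is moved stays moved. The work goes in short steps, Python scripts to look and compute and a shell command to move; the robot and the scene stay as the last step left them, time stands still between calls to the robot, and variables do not carry over. Pictures are saved under pics/ and viewed, at most 10 in all, crops included, and the job is handed in when it is done.

```bash
mkdir -p pics; ls; python3 - <<'E'
from cell import robot
import cv2,numpy as np
ims=[]
for c in ("scene","top","wrist"):
    im=robot.camera(c); cv2.imwrite(f"pics/{c}0.png",im[:,:,::-1]); 
    i=robot.camera_info(c); print(c,{k:np.round(v,3).tolist() for k,v in i.items() if not isinstance(v,str)})
    if c!="wrist":
        for n in ("torch_mid","torch","dock_mouth","dock","rest","rest_seat"):
            print(n,[(np.round(d["at"]).tolist(),round(d["confidence"],2)) for d in robot.search_frame(n,c)])
print(robot.get_state())
E
```

```text
pics
scene {'fov_y': 45.607, 'cx': 262.457, 'cy': 190.977, 'T': [[0.555, 0.717, -0.422, 1164.214], [0.832, -0.468, 0.298, -476.635], [0.016, -0.517, -0.856, 1378.148], [0.0, 0.0, 0.0, 1.0]]}
torch_mid [([318.0, 154.0], 0.86), ([277.0, 204.0], 0.49)]
torch [([318.0, 157.0], 0.71)]
dock_mouth [([320.0, 117.0], 0.87), ([296.0, 161.0], 0.6), ([161.0, 286.0], 0.53)]
dock [([320.0, 116.0], 0.92), ([295.0, 160.0], 0.82)]
rest [([207.0, 226.0], 0.86)]
rest_seat [([205.0, 228.0], 0.71)]
top {'fov_y': 43.199, 'cx': 247.217, 'cy': 193.713, 'T': [[0.023, -0.994, 0.106, 385.435], [-1.0, -0.022, 0.017, -32.081], [-0.015, -0.107, -0.994, 1347.262], [0.0, 0.0, 0.0, 1.0]]}
torch_mid [([175.0, 182.0], 0.73)]
torch [([328.0, 200.0], 0.53), ([172.0, 183.0], 0.29)]
dock_mouth [([108.0, 261.0], 0.8)]
dock [([180.0, 225.0], 0.95), ([112.0, 259.0], 0.83)]
rest [([331.0, 202.0], 0.81)]
rest_seat [([328.0, 200.0], 0.91)]
wrist {'fov_y': 63.501, 'cx': 257.247, 'cy': 189.472, 'T_tool_cam': [[-0.0, -0.95, -0.312, 80.508], [1.0, -0.001, 0.001, 0.533], [-0.001, -0.312, 0.95, 31.285], [0.0, 0.0, 0.0, 1.0]]}
{'time_s': 0.75, 'joint_positions': array([-4.60254687e+01,  2.30093426e+00,  4.85947417e+00,  5.25935492e-04,
       -9.25610308e+01, -1.91177164e+01]), 'qd': array([-0.04047206,  0.07811065, -0.0792669 , -0.06977433,  0.11960177,
       -0.02757028]), 'joint_torque': array([ 1.39292906e-04, -3.67869937e+01,  3.47409761e+01,  6.93242133e+00,
       -9.03865530e-04,  4.70174726e-06]), 'eef_pos': array([ 252.20700604, -544.40587975,  404.69393349]), 'tool_rot': array([[-9.07361272e-01, -4.20351662e-01, -3.67855122e-05],
       [-4.20351663e-01,  9.07361272e-01,  2.49194023e-05],
       [ 2.29028370e-05,  3.80737518e-05, -9.99999999e-01]]), 'ft_force': array([0.41451325, 0.17762381, 1.47172297]), 'moment': array([-0.02138082, -0.00018044, -0.02306361]), 'grasp_force': 0.0, 'finger_gap': 85.46481920641848}
```

View pics/scene0.png

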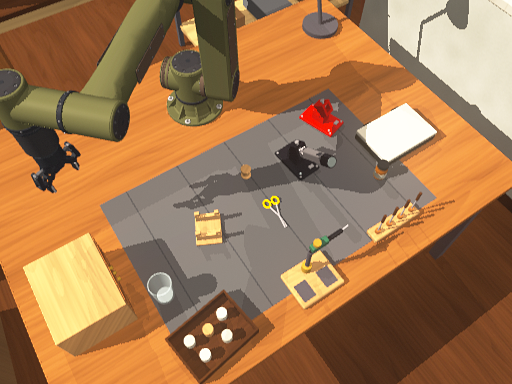

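View pics/top0.png

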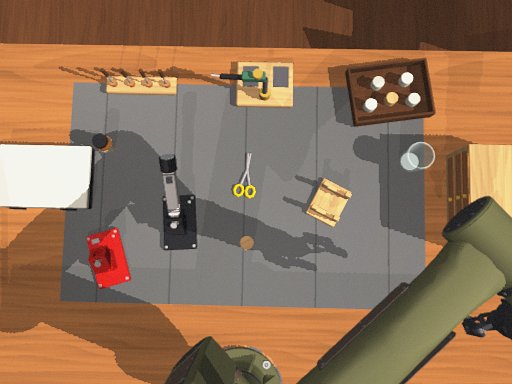

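The scene picture shows the black dock at (297,160) with the torch's head at (325,158), the empty red dock at (320,117) and the rest at (207,228). In the top picture the torch runs from (175,215) to a head at (168,163), the rest is at (329,202) and the red dock at (108,258).
Candidates: the black dock with the torch, top (180,222), and the red look-alike, top (108,258). I choose the black one and check it in a close crop.

```bash
python3 - <<'E'
import cv2,numpy as np
t=cv2.imread("pics/top0.png"); s=cv2.imread("pics/scene0.png")
r=lambda im,x,y,w,h,k:cv2.resize(im[y:y+h,x:x+w],None,fx=k,fy=k,interpolation=cv2.INTER_CUBIC)
a=r(t,130,145,80,110,5) #400x550
b=r(t,295,170,66,60,6)[:275,:396]
b=cv2.resize(t[170:230,295:361],(396,360),interpolation=cv2.INTER_CUBIC)
c=cv2.resize(s[135:185,270:345],(396,190),interpolation=cv2.INTER_CUBIC)
cv2.imwrite("pics/crop1.png",np.hstack([a,np.vstack([b,c])]))
E
```

```text
(no output)
```

View pics/crop1.png

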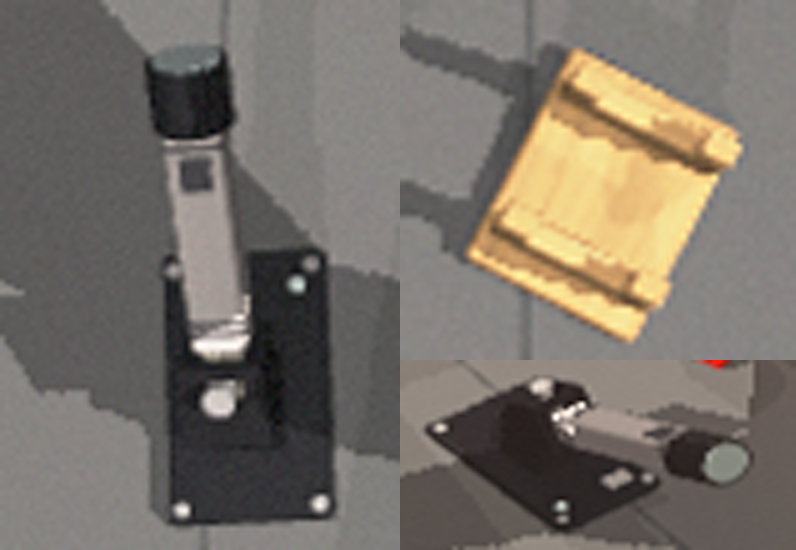

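The crop shows the torch plugged into the black dock. Its upper face, with the dark button at crop (197,175), is up, with the mouth end near crop (219,330). The rest's base corners are at crop (578,48), (742,132), (633,342) and (470,253). Now I'll work out the positions.

```bash
cat > h.py <<'E'
from cell import robot
import numpy as np
def ray(c,px,st=None):
    i=robot.camera_info(c); f=192/np.tan(np.radians(i["fov_y"]/2))
    if c=="wrist":
        M=np.eye(4); M[:3,:3]=st["tool_rot"]; M[:3,3]=st["eef_pos"]; T=M@np.array(i["T_tool_cam"])
    else: T=np.array(i["T"])
    return T[:3,3],T[:3,:3]@np.array([(px[0]-i["cx"])/f,(px[1]-i["cy"])/f,1])
def atz(c,px,z,st=None):
    o,d=ray(c,px,st); return o+d*(z-o[2])/d[2]
E
python3 - <<'E'
from h import *
t=lambda x,y:(130+x/5,145+y/5)
r=lambda x,y:(295+(x-400)/6,170+y/6)
m=atz("top",t(219,325),97.4); u=atz("top",t(196,148),166.8)
print("torch top face ends",m.round(),u.round(),"len",np.linalg.norm(u-m),"yaw",np.degrees(np.arctan2(*(u-m)[1::-1])))
c=[atz("top",r(*p),12) for p in ((578,48),(742,132),(633,342),(470,253))]
print(np.round(c),np.mean(c,0), "yaw",[np.degrees(np.arctan2(*(a-b)[1::-1])) for a,b in((c[0],c[3]),(c[1],c[2]))])
n=[atz("top",r(*p),62) for p in ((655,115),(578,262))]; print(np.round(n),np.mean(n,0))
for px,z in (((207,228),30),): print("scene rest",atz("scene",px,z))
for px,z in (((180,225),15),): print("dock",atz("top",px,z))
E
```

```text
torch top face ends [472. 179.  97.] [555. 182. 167.] len 107.70163219985932 yaw 2.1702377657823853
[[ 577. -222.   12.]
 [ 539. -298.   12.]
 [ 441. -248.   12.]
 [ 481. -174.   12.]] [ 509.41279058 -235.58377698   12.        ] yaw [np.float64(-26.95226239729363), np.float64(-26.921743046514486)]
[[ 540. -250.   62.]
 [ 474. -216.   62.]] [ 507.08840229 -232.72476604   62.        ]
scene rest [ 517.69676284 -238.45657225   30.        ]
dock [437.16073919 173.99405929  15.        ]
```

```bash
python3 -m crank '[[-1,1.7,4.6,0,-0.03],[-1,1.7,4.6,0,-0.03],[-1,1.7,4.6,0,-0.03],[-1,1.7,4.6,0,-0.03],[-1,1.7,4.6,0,-0.03]]' 100
python3 -m crank '[[-1,1.7,4.6,0,-0.03],[-1,1.7,4.6,0,-0.03],[-1,1.7,4.6,0,-0.03],[-1,1.7,4.6,0,-0.03],[-1,1.7,4.6,0,-0.03]]'
python3 -m crank '[[-1,1.7,4.6,0,-0.03],[-1,1.7,4.6,0,-0.03],[-1,1.7,4.6,0,-0.03],[-1,1.7,4.6,0,-0.01],[-1,1.7,4.6,0,0]]'
python3 -m crank '[[-1,0,1.0,0,0],[-1,0,1.0,0,0],[-1,0,0,0,0],[-1,0,0,0,0]]'
python3 - <<'E'
from h import *
import cv2
s=robot.get_state(); im=robot.camera("wrist"); cv2.imwrite("pics/w1.png",im[:,:,::-1])
print(s["time_s"],s["eef_pos"],s["tool_rot"],s["joint_positions"])
for n in("torch_mid","dock_mouth"): print(n,robot.search_frame(n,"wrist"))
E
```

```text
time_s: 1.25
eef_pos: [337.2, -312.7, 404.8]
tool_rot: [[-0.961, -0.278, 0.001], [-0.278, 0.961, -0.0], [-0.001, -0.0, -1.0]]
ft_force: [1.1, 0.2, -0.3]
finger_gap: 85.7
grasp_force: 0.0
time_s: 1.75
eef_pos: [422.2, -82.4, 405.2]
tool_rot: [[-0.991, -0.133, 0.002], [-0.133, 0.991, 0.0], [-0.002, 0.0, -1.0]]
ft_force: [1.2, -1.2, -0.8]
finger_gap: 85.3
grasp_force: 0.0
time_s: 2.25
eef_pos: [507.4, 147.7, 405.0]
tool_rot: [[-0.999, -0.034, 0.001], [-0.034, 0.999, 0.001], [-0.001, 0.001, -1.0]]
ft_force: [1.8, -0.9, 0.2]
finger_gap: 85.6
grasp_force: 0.0
time_s: 2.65
eef_pos: [507.0, 164.7, 405.2]
tool_rot: [[-0.999, -0.033, 0.001], [-0.033, 0.999, 0.0], [-0.001, 0.0, -1.0]]
ft_force: [-0.2, 0.5, 0.5]
finger_gap: 85.5
grasp_force: 0.0
2.65 [506.99996054 164.71114602 405.24739823] [[-9.99448311e-01 -3.32022754e-02  8.26205884e-04]
 [-3.32019150e-02  9.99448565e-01  4.46067949e-04]
 [-8.40560756e-04  4.18390241e-04 -9.99999559e-01]] [ 3.96312137e+01 -7.94554761e+00 -4.96715745e+00  1.05242768e-02
 -9.29256300e+01 -1.27727982e+02]
torch_mid [{'at': [277.0, 231.6], 'confidence': 0.76}]
dock_mouth [{'at': [267.1, 84.2], 'confidence': 0.84}, {'at': [457.9, 37.9], 'confidence': 0.8}]
```

View pics/w1.png

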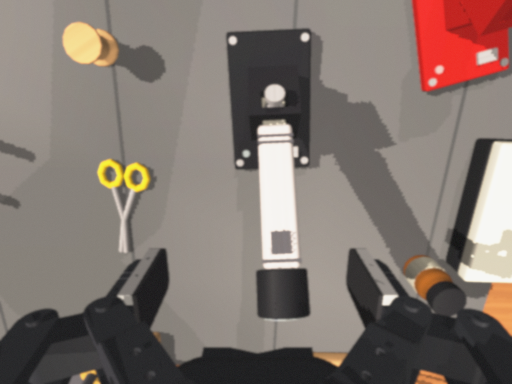

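The wrist view shows the torch's handle from its dock end at (275,126) to its head end at (282,266). The scissors and spool are well clear on the left.

```bash
python3 - <<'E'
from h import *
s=dict(eef_pos=np.array([507,164.7,405.2]),tool_rot=robot.get_state()["tool_rot"])
m=atz("wrist",(275,126),97.4,s); u=atz("wrist",(281.5,266),166.8,s)
print(m.round(),u.round(),np.linalg.norm(u-m),"yaw",np.degrees(np.arctan2(*(u-m)[1::-1])))
k=np.radians(34); d=15*np.array([np.sin(k),0,-np.cos(k)])
print("mid from mouth",m+d+62*np.array([np.cos(k),0,np.sin(k)]),"from head",u+d-62*np.array([np.cos(k),0,np.sin(k)]))
print("screw corners",[atz("wrist",p,14,s).round() for p in((233,40),(305,37),(304,160),(240,163))])
E
```

```text
[458. 179.  97.] [555. 185. 167.] 119.70933607898202 yaw 3.526629442684175
mid from mouth [517.85309479 179.4046092  119.63439643] from head [512.40728361 185.40450509 119.6944764 ]
screw corners [array([380., 136.,  14.]), array([374., 211.,  14.]), array([506., 221.,  14.]), array([512., 145.,  14.])]
```

```bash
python3 -m crank '[[-1,0.1,1.7,0,0.035],[-1,0,0,-3.4,0],[-1,0,0,-3,0],[-1,0,0,-3,0],[-1,0,0,0,0]]'
python3 -m crank '[[-1,0,0,-2,0],[-1,0,0,-2,0],[-1,0,0,0,0],[-1,0,0,0,0]]'
python3 - <<'E'
from h import *
import cv2
s=robot.get_state(); im=robot.camera("wrist"); cv2.imwrite("pics/w2.png",im[:,:,::-1])
E
```

```text
time_s: 3.3
eef_pos: [507.2, 182.4, 305.9]
tool_rot: [[-0.998, -0.069, -0.007], [-0.069, 0.998, -0.003], [0.007, -0.003, -1.0]]
ft_force: [-0.6, -0.9, -0.4]
finger_gap: 85.5
grasp_force: 0.0
time_s: 3.7
eef_pos: [508.6, 182.8, 272.5]
tool_rot: [[-0.998, -0.069, 0.002], [-0.069, 0.998, 0.0], [-0.002, 0.0, -1.0]]
ft_force: [0.6, -0.6, 1.4]
finger_gap: 85.4
grasp_force: 0.0
```

View pics/w2.png

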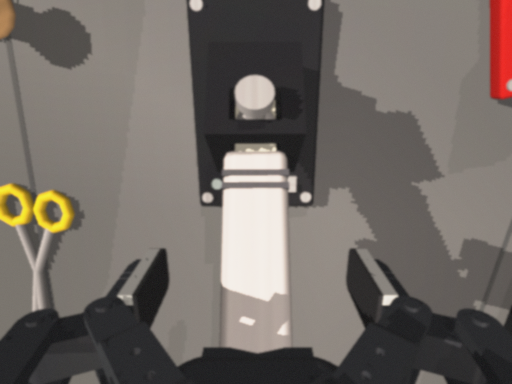

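The wrist view shows the handle centred at column 256, midway between the fingers (168 and 348) and aligned with them, with its dock end at row 152. I'll close the gripper.

```bash
python3 - <<'E'
from h import *
s=robot.get_state(); m=atz("wrist",(256,152),97.4,s); print(m, "mid x,y", m[0]+8.4+51.4,m[1]+4)
E
python3 -m crank '[[1,0,0,0,0],[1,0,0,0,0],[1,0,0,0,0],[1,0,0,0,0],[1,0,0,0,0]]' 100
python3 -m crank '[[1,0,0,0,0],[1,0,0,0,0],[1,0,0,0,0],[1,0,0,0,0],[1,0,0,0,0]]' 100
```

```text
[457.3467454  179.27792147  97.4       ] mid x,y 517.1467453993554 183.27792147021225
time_s: 4.25
eef_pos: [508.3, 182.5, 271.3]
tool_rot: [[-0.998, -0.069, 0.001], [-0.069, 0.998, -0.0], [-0.001, -0.0, -1.0]]
ft_force: [-0.6, -2.1, 3.0]
finger_gap: 28.8
grasp_force: 98.3
time_s: 4.75
eef_pos: [508.3, 182.5, 271.2]
tool_rot: [[-0.998, -0.069, 0.001], [-0.069, 0.998, -0.0], [-0.001, -0.0, -1.0]]
ft_force: [-0.2, -1.9, 5.2]
finger_gap: 29.1
grasp_force: 98.6
```

```bash
python3 -m crank '[[1,0.41,0.03,0.28,0],[1,0.41,0.03,0.28,0],[1,0.41,0.03,0.28,0],[1,0.41,0.03,0.28,0],[1,0,0,0,0]]'
python3 -m crank '[[1,0.41,0.03,0.28,0],[1,0.41,0.03,0.28,0],[1,0.41,0.03,0.28,0],[1,0.41,0.03,0.28,0],[1,0,0,0,0]]'
python3 -m crank '[[1,0.83,0.06,0.56,0],[1,0.83,0.06,0.56,0],[1,0,0,0,0]]'
python3 - <<'E'
from h import *
import cv2
s=robot.get_state(); im=robot.camera("wrist"); b=robot.camera("scene"); cv2.imwrite("pics/w3.png",np.hstack([im[:,100:420],cv2.resize(b[110:200,250:370],(512,384))[:,:480]])[:,:,::-1])
E
```

```text
time_s: 5.25
eef_pos: [523.6, 183.8, 279.7]
tool_rot: [[-0.998, -0.069, -0.007], [-0.069, 0.998, -0.002], [0.007, -0.001, -1.0]]
ft_force: [-6.1, -0.2, 0.8]
finger_gap: 28.8
grasp_force: 99.2
time_s: 5.75
eef_pos: [541.7, 185.1, 293.3]
tool_rot: [[-0.998, -0.068, 0.001], [-0.068, 0.998, 0.001], [-0.001, 0.001, -1.0]]
ft_force: [0.3, 0.2, -0.6]
finger_gap: 29.0
grasp_force: 99.1
time_s: 6.05
eef_pos: [558.8, 186.3, 305.4]
tool_rot: [[-0.998, -0.068, 0.002], [-0.068, 0.998, 0.001], [-0.002, 0.0, -1.0]]
ft_force: [-0.2, 0.7, -1.4]
finger_gap: 28.9
grasp_force: 99.1
```

View pics/w3.png

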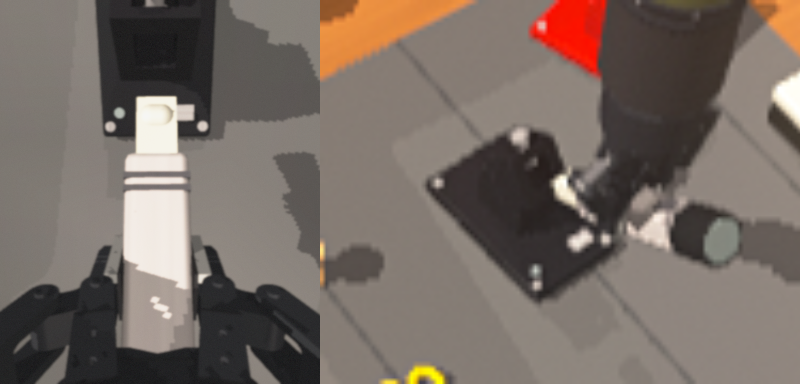

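The plug is out of the socket: the wrist view shows it bare at crop (157,110), the handle end is still at row 155, and the tilt is unchanged. I'll carry it above the rest, turning -31°.

```bash
python3 -m crank '[[1,0.8,0.05,1.5,0],[1,0,0,1.5,0],[1,-0.6,-4,0,-0.05],[1,-0.6,-4,0,-0.05],[1,-0.6,-4,0,-0.05]]'
python3 -m crank '[[1,-0.6,-4,0,-0.06],[1,-0.6,-4,0,-0.06],[1,-0.7,-4,0,-0.06],[1,-0.7,-4,0,-0.06],[1,-0.7,-4,0,-0.06]]'
python3 -m crank '[[1,-0.7,-4,0,-0.06],[1,-0.7,-4,0,-0.03],[1,-0.7,-1.7,0,0],[1,0,0,0,0],[1,0,0,0,0]]'
python3 - <<'E'
from h import *
import cv2
s=robot.get_state(); im=robot.camera("wrist"); cv2.imwrite("pics/w4.png",im[:,:,::-1]); print(s["eef_pos"],s["tool_rot"][:,0],s["joint_positions"][5])
E
```

```text
time_s: 6.65
eef_pos: [547.0, 65.7, 335.1]
tool_rot: [[-0.997, 0.082, 0.001], [0.082, 0.997, 0.001], [-0.001, 0.001, -1.0]]
ft_force: [0.4, -0.1, -1.5]
finger_gap: 29.0
grasp_force: 99.2
time_s: 7.15
eef_pos: [513.8, -134.7, 335.2]
tool_rot: [[-0.927, 0.374, 0.001], [0.374, 0.927, 0.0], [-0.001, 0.001, -1.0]]
ft_force: [1.2, -0.4, -0.7]
finger_gap: 28.7
grasp_force: 99.1
time_s: 7.65
eef_pos: [493.4, -230.3, 334.8]
tool_rot: [[-0.891, 0.455, 0.001], [0.455, 0.891, 0.0], [-0.001, 0.001, -1.0]]
ft_force: [0.1, 0.8, -2.4]
finger_gap: 28.9
grasp_force: 99.2
[ 493.38474173 -230.33617386  334.76493098] [-8.90640160e-01  4.54708404e-01 -6.10908251e-04] -113.167294305704
```

View pics/w4.png

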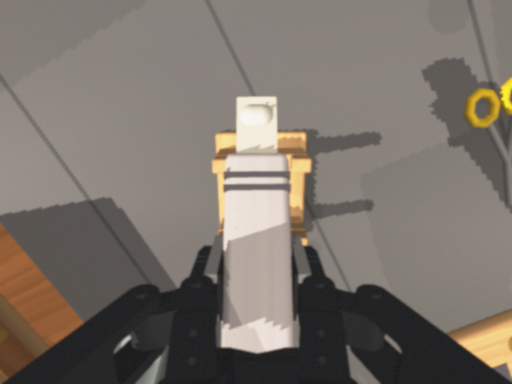

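```bash
python3 - <<'E'
from h import *
s=robot.get_state(); d=np.array([.891,-.454,0])
for px,z,off in (((262.5,162.5),62,35),((261.5,132.5),12,55)):
    p=atz("wrist",px,z,s); print(p.round(1),"seat",(p+d*off).round(1))
a,b=atz("wrist",(214,162),62,s),atz("wrist",(311,160),62,s); print(np.linalg.norm(a-b),np.degrees(np.arctan2(*(b-a)[1::-1])))
a,b=atz("wrist",(217,133.5),12,s),atz("wrist",(306,132),12,s); print(np.linalg.norm(a-b),np.degrees(np.arctan2(*(b-a)[1::-1])))
q=atz("wrist",(256,154),334.8-155+3.4-62*.559+12.4,s); q=q+d*(8.4+51.4); print("torch mid if 34deg",q, "ahead of TCP",(q-s["eef_pos"])@d)
E
```

```text
[ 474.2 -215.    62. ] seat [ 505.3 -230.8   62. ]
[ 459.  -207.5   12. ] seat [ 508.  -232.4   12. ]
77.10546889788031 64.18718473337668
82.98981203680518 63.9432217978582
torch mid if 34deg [ 500.93394764 -234.03074925  160.942     ] ahead of TCP 8.403962784685032
```

The wrist view shows the rest's near upright spanning columns 214–311 (centre 262) at row 162, and the torch at column 256. The torch therefore has to go about 5 mm towards +y, and it sits about 6 mm back along its axis, which suits the tilted descent.

```bash
python3 -m crank '[[1,0.2,0.4,-2,0.01],[1,0,0,-2.5,0],[1,0,0,-2.5,0],[1,0,0,-1.4,0],[1,0,0,0,0]]'
python3 -m crank '[[1,0,0,0,0],[1,0,0,-0.3,0],[1,0,0,-0.3,0],[1,0,0,-0.3,0],[1,0,0,0,0]]' 30
```

```text
time_s: 8.2
eef_pos: [495.3, -225.4, 248.2]
tool_rot: [[-0.896, 0.444, -0.004], [0.444, 0.896, 0.001], [0.004, -0.001, -1.0]]
ft_force: [-0.6, -0.4, -1.3]
finger_gap: 29.2
grasp_force: 99.1
time_s: 8.7
eef_pos: [495.5, -226.3, 240.9]
tool_rot: [[-0.895, 0.445, -0.0], [0.445, 0.895, 0.0], [0.001, 0.0, -1.0]]
ft_force: [1.1, 0.2, -1.9]
finger_gap: 28.8
grasp_force: 99.1
```

```bash
python3 -m crank '[[1,0,0,-0.2,0],[1,0,0,-0.2,0],[1,0,0,0,0]]' 30
```

```text
time_s: 9.0
eef_pos: [495.5, -226.3, 236.9]
tool_rot: [[-0.895, 0.445, -0.001], [0.445, 0.895, 0.0], [0.001, 0.0, -1.0]]
ft_force: [0.3, -0.1, -2.1]
finger_gap: 29.1
grasp_force: 99.1
```

```bash
python3 -m crank '[[0.5,0,0,0,0],[0.5,0,0,0,0]]' 30; python3 -m crank '[[0.36,0,0,0,0],[0.36,0,0,0,0]]' 30
```

```text
time_s: 9.2
eef_pos: [495.6, -226.3, 237.4]
tool_rot: [[-0.896, 0.445, 0.0], [0.445, 0.896, 0.0], [-0.0, 0.0, -1.0]]
ft_force: [-0.5, -0.2, -2.1]
finger_gap: 29.1
grasp_force: 99.1
time_s: 9.4
eef_pos: [495.6, -226.3, 237.3]
tool_rot: [[-0.896, 0.445, 0.0], [0.445, 0.896, 0.0], [-0.0, 0.0, -1.0]]
ft_force: [0.1, -0.0, -1.7]
finger_gap: 28.8
grasp_force: 99.1
```

```bash
python3 -m crank '[[1,0,0,-0.2,0],[1,0,0,-0.2,0],[1,0,0,0,0]]' 20; python3 -m crank '[[1,0,0,-0.2,0],[1,0,0,-0.2,0],[1,0,0,0,0]]' 20;
```

```text
time_s: 9.7
eef_pos: [495.8, -226.4, 235.6]
tool_rot: [[-0.896, 0.445, 0.001], [0.445, 0.896, -0.001], [-0.002, -0.0, -1.0]]
ft_force: [-3.2, 2.9, 10.2]
finger_gap: 28.9
grasp_force: 100.9
time_s: 10.0
eef_pos: [496.6, -226.8, 234.3]
tool_rot: [[-0.896, 0.444, 0.005], [0.444, 0.896, -0.003], [-0.006, -0.001, -1.0]]
ft_force: [-4.1, 2.2, 18.7]
finger_gap: 29.0
grasp_force: 102.0
```

```bash
python3 -m crank '[[1,0,0,-0.2,0],[1,0,0,0,0]]' 20; python3 -m crank '[[1,0,0,-0.2,0],[1,0,0,0,0]]' 20;python3 -m crank '[[1,0,0,-0.2,0],[1,0,0,0,0]]' 20
```

```text
time_s: 10.2
eef_pos: [497.1, -227.1, 233.4]
tool_rot: [[-0.896, 0.444, 0.008], [0.444, 0.896, -0.005], [-0.009, -0.001, -1.0]]
ft_force: [-2.7, 1.8, 19.8]
finger_gap: 29.1
grasp_force: 102.4
time_s: 10.4
eef_pos: [497.5, -227.1, 232.2]
tool_rot: [[-0.896, 0.444, 0.009], [0.444, 0.896, -0.005], [-0.011, -0.0, -1.0]]
ft_force: [-1.4, 1.4, 22.3]
finger_gap: 29.4
grasp_force: 103.0
time_s: 10.6
eef_pos: [497.9, -227.1, 230.6]
tool_rot: [[-0.896, 0.444, 0.011], [0.444, 0.896, -0.005], [-0.012, 0.0, -1.0]]
ft_force: [0.4, 1.2, 22.6]
finger_gap: 28.6
grasp_force: 103.4
```

The torch is pivoting in the fingers at about 22 N, so I'll carry on lowering it, drifting slightly forward.

```bash
python3 -m crank '[[1,0.03,-0.02,-0.2,0],[1,0.03,-0.02,-0.2,0],[1,0,0,0,0]]'; python3 -m crank '[[1,0.03,-0.02,-0.2,0],[1,0.03,-0.02,-0.2,0],[1,0,0,0,0]]'
python3 - <<'E'
from h import *
import cv2
im=robot.camera("wrist"); b=robot.camera("scene"); cv2.imwrite("pics/w5.png",np.hstack([im[:,100:420],cv2.resize(b[180:270,150:270],(512,384))[:,:480]])[:,:,::-1])
E
```

```text
time_s: 10.9
eef_pos: [499.2, -227.7, 227.6]
tool_rot: [[-0.896, 0.443, 0.014], [0.443, 0.896, -0.006], [-0.015, 0.0, -1.0]]
ft_force: [2.6, 0.7, 24.0]
finger_gap: 28.9
grasp_force: 104.4
time_s: 11.2
eef_pos: [500.2, -228.6, 224.4]
tool_rot: [[-0.896, 0.443, 0.015], [0.443, 0.896, -0.008], [-0.017, -0.0, -1.0]]
ft_force: [3.0, -2.4, 24.7]
finger_gap: 29.0
grasp_force: 105.4
```

View pics/w5.png

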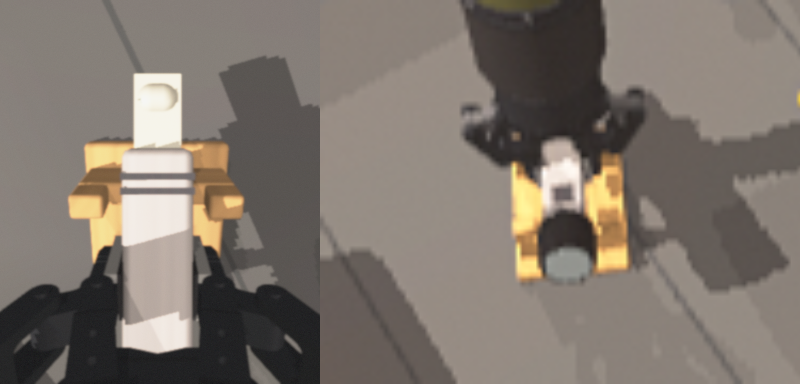

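The wrist crop shows the torch inside the notch (torch centre at column 157, rest centre at 156) and partly levelled. I'll keep going down.

```bash
python3 -m crank '[[1,0,0,-0.2,0],[1,0,0,-0.2,0],[1,0,0,0,0]]'; python3 -m crank '[[1,0,0,-0.15,0],[1,0,0,-0.15,0],[1,0,0,0,0]]'
python3 - <<'E'
from h import *
import cv2
im=robot.camera("wrist"); b=robot.camera("scene"); cv2.imwrite("pics/w6.png",np.hstack([im[:,100:420],cv2.resize(b[180:270,150:270],(512,384))[:,:480]])[:,:,::-1])
E
```

```text
time_s: 11.6
eef_pos: [500.7, -228.9, 221.4]
tool_rot: [[-0.896, 0.443, 0.018], [0.443, 0.897, -0.009], [-0.02, -0.0, -1.0]]
ft_force: [5.0, -3.6, 27.7]
finger_gap: 28.5
grasp_force: 106.6
time_s: 11.9
eef_pos: [501.3, -228.8, 219.1]
tool_rot: [[-0.896, 0.443, 0.02], [0.443, 0.897, -0.009], [-0.022, 0.001, -1.0]]
ft_force: [6.8, -2.7, 28.6]
finger_gap: 28.6
grasp_force: 107.8
```

View pics/w6.png

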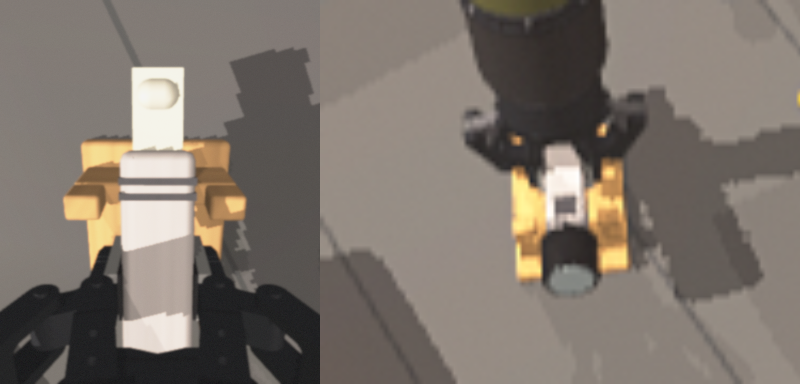

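```bash
python3 -m crank '[[1,0,0,-0.2,0],[1,0,0,-0.15,0],[1,0,0,0,0]]'; python3 -m crank '[[1,0,0,-0.15,0],[1,0,0,0,0]]'; python3 -m crank '[[1,0,0,-0.1,0],[1,0,0,0,0]]'
```

```text
time_s: 12.3
eef_pos: [501.7, -228.8, 216.0]
tool_rot: [[-0.897, 0.443, 0.021], [0.442, 0.897, -0.009], [-0.023, 0.001, -1.0]]
ft_force: [7.9, -3.4, 29.4]
finger_gap: 29.0
grasp_force: 109.0
time_s: 12.5
eef_pos: [501.9, -228.9, 214.6]
tool_rot: [[-0.897, 0.442, 0.022], [0.442, 0.897, -0.01], [-0.024, 0.001, -1.0]]
ft_force: [8.6, -5.0, 27.5]
finger_gap: 28.8
grasp_force: 109.5
time_s: 12.7
eef_pos: [502.0, -228.9, 214.5]
tool_rot: [[-0.897, 0.442, 0.022], [0.442, 0.897, -0.01], [-0.024, 0.001, -1.0]]
ft_force: [6.5, -2.0, 32.9]
finger_gap: 28.5
grasp_force: 110.2
```

```bash
python3 -m crank '[[1,0,0,-0.1,0],[1,0,0,0,0]]'
python3 - <<'E'
from h import *
import cv2
im=robot.camera("wrist"); b=robot.camera("scene"); cv2.imwrite("pics/w7.png",np.hstack([im[:,100:420],cv2.resize(b[180:270,150:270],(512,384))[:,:480]])[:,:,::-1])
E
```

```text
time_s: 12.9
eef_pos: [502.2, -229.0, 213.2]
tool_rot: [[-0.897, 0.442, 0.023], [0.442, 0.897, -0.01], [-0.025, 0.001, -1.0]]
ft_force: [8.7, -4.6, 29.9]
finger_gap: 28.5
grasp_force: 110.4
```

View pics/w7.png

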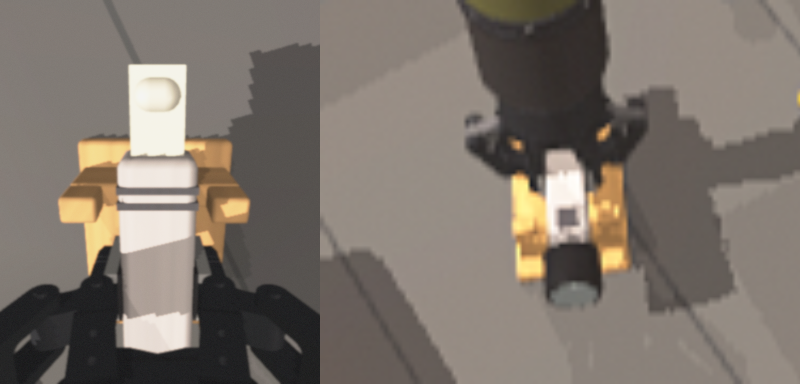

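The picture shows the torch nearly level, with its handle end at row 155 and the head still a little high. I'll go down until the force shows the second notch.

```bash
python3 -m crank '[[1,0,0,-0.15,0],[1,0,0,0,0]]'; python3 -m crank '[[1,0,0,-0.15,0],[1,0,0,0,0]]';  python3 -m crank '[[1,0,0,-0.1,0],[1,0,0,0,0]]'
```

```text
time_s: 13.2
eef_pos: [502.4, -229.1, 211.8]
tool_rot: [[-0.897, 0.442, 0.024], [0.442, 0.897, -0.011], [-0.026, 0.001, -1.0]]
ft_force: [9.6, -5.3, 29.0]
finger_gap: 29.0
grasp_force: 111.2
time_s: 13.4
eef_pos: [502.5, -229.2, 210.8]
tool_rot: [[-0.897, 0.442, 0.024], [0.442, 0.897, -0.011], [-0.027, 0.001, -1.0]]
ft_force: [9.9, -5.4, 31.0]
finger_gap: 28.8
grasp_force: 112.2
time_s: 13.6
eef_pos: [502.6, -229.2, 210.5]
tool_rot: [[-0.897, 0.442, 0.025], [0.442, 0.897, -0.011], [-0.027, 0.001, -1.0]]
ft_force: [7.0, -4.0, 34.1]
finger_gap: 28.8
grasp_force: 113.2
```

```bash
python3 -m crank '[[1,0,0,-0.1,0],[1,0,0,0,0]]'; python3 -m crank '[[1,0,0,-0.1,0],[1,0,0,0,0]]'
python3 - <<'E'
from h import *
im=robot.camera("wrist").astype(int); s=robot.get_state()
g=im.sum(2)//3
print("col256 profile rows 56-240",g[56:240:3,257].tolist())
for r in (100,140,175,220): print(r,g[r,200:320:3].tolist())
for r in (100,140,175): print(r,"R-B",(im[r,200:320:3,0]-im[r,200:320:3,2]).tolist())
E
```

```text
time_s: 13.8
eef_pos: [502.6, -229.2, 210.5]
tool_rot: [[-0.897, 0.442, 0.025], [0.442, 0.897, -0.012], [-0.027, 0.001, -1.0]]
ft_force: [4.3, -1.6, 40.0]
finger_gap: 29.1
grasp_force: 113.7
time_s: 14.0
eef_pos: [502.6, -229.1, 210.4]
tool_rot: [[-0.897, 0.442, 0.025], [0.442, 0.897, -0.012], [-0.027, 0.0, -1.0]]
ft_force: [1.0, 0.0, 44.8]
finger_gap: 28.7
grasp_force: 114.4
col256 profile rows 56-240 [122, 123, 123, 193, 240, 240, 240, 236, 198, 217, 228, 236, 239, 240, 239, 238, 235, 231, 223, 207, 237, 239, 239, 240, 239, 239, 239, 239, 240, 239, 239, 239, 239, 239, 238, 124, 148, 193, 210, 225, 232, 233, 232, 233, 233, 231, 132, 106, 128, 231, 232, 158, 106, 119, 230, 231, 232, 231, 231, 231, 231, 231]
100 [122, 122, 121, 120, 123, 123, 123, 122, 122, 157, 239, 239, 242, 243, 243, 242, 240, 239, 239, 239, 239, 239, 237, 233, 221, 194, 167, 161, 228, 171, 122, 123, 123, 121, 121, 123, 122, 121, 121, 123]
140 [139, 137, 134, 130, 127, 130, 131, 132, 131, 130, 231, 239, 239, 239, 239, 239, 239, 239, 239, 240, 240, 239, 239, 239, 239, 239, 239, 240, 233, 134, 134, 130, 127, 124, 125
[... 227 characters left out ...]
8, 194, 194, 192, 186, 188, 209, 232, 231, 233, 233, 232, 231, 231, 231, 231, 231, 231, 231, 231, 232, 233, 233, 232, 231, 230, 231, 231, 231, 229, 204, 165, 126, 128, 128, 127, 126, 114, 105, 130]
100 R-B [12, 11, 10, 12, 11, 11, 11, 10, 11, 19, 15, 14, 8, 4, 5, 7, 12, 15, 15, 15, 15, 14, 17, 21, 27, 35, 30, 28, 22, 23, 11, 12, 11, 13, 12, 11, 11, 12, 12, 11]
140 R-B [94, 94, 91, 88, 87, 89, 90, 89, 88, 83, 23, 14, 14, 14, 14, 14, 14, 14, 14, 13, 13, 14, 14, 14, 14, 14, 14, 13, 22, 83, 90, 90, 86, 85, 86, 83, 74, 70, 68, 67]
175 R-B [58, 57, 60, 59, 58, 43, 16, 16, 17, 17, 15, 17, 17, 17, 17, 17, 17, 17, 17, 16, 16, 18, 17, 17, 17, 19, 18, 18, 16, 17, 20, 27, 20, 33, 50, 49, 56, 62, 64, 61]
```

```bash
python3 - <<'E'
from h import *
s=robot.get_state(); d=np.array([.896,-.443,0]); seat=np.array([507,-232,0])
for n,px,z,off in (("tip",(257,65),67,94),("shoulder",(257,161),67,62),("edge",(257,169),73,61)):
    p=atz("wrist",px,z,s); q=p+d*off; print(n,p.round(1),"mid",q.round(1),"along",((q-seat)@d).round(1),"lat",((q-seat)@[.443,.896,0]).round(1))
    p=atz("wrist",px,z-3,s);print("  if 3 lower",((p+d*off-seat)@d).round(1))
E
```

```text
tip [ 427.3 -191.9   67. ] mid [ 511.5 -233.6   67. ] along 4.7 lat 0.6
  if 3 lower 4.6
shoulder [ 456.4 -206.3   67. ] mid [ 512.  -233.8   67. ] along 5.2 lat 0.6
  if 3 lower 6.0
edge [ 457.6 -206.9   73. ] mid [ 512.2 -233.9   73. ] along 5.5 lat 0.6
  if 3 lower 6.4
```

```bash
python3 - <<'E'
from h import *
im=robot.camera("wrist").astype(int); s=robot.get_state()
for c in (172,180,190,330,338): print(c,[(r,int(im[r,c].sum()//3)) for r in range(120,236,3)])
E
```

```text
172 [(120, 122), (123, 122), (126, 121), (129, 121), (132, 122), (135, 121), (138, 123), (141, 121), (144, 122), (147, 122), (150, 122), (153, 122), (156, 122), (159, 122), (162, 121), (165, 122), (168, 122), (171, 121), (174, 122), (177, 123), (180, 119), (183, 119), (186, 110), (189, 86), (192, 87), (195, 89), (198, 132), (201, 182), (204, 194), (207, 195), (210, 194), (213, 194), (216, 194), (219, 195), (222, 185), (225, 126), (228, 122), (231, 123), (234, 123)]
180 [(120, 121), (123, 122), (126, 123), (129, 122), (132, 123), (135, 122), (138, 123), (141, 159), (144, 187), (147, 195), (150, 195), (153, 196), (156, 196), (159, 196), (162, 196), (165, 198), (168, 191), (171, 138), (174, 96), (177, 90), (180, 89), (183, 114), (186, 102), (189, 89), (192, 91), (195, 92), (198, 128), (201, 180), (204, 192), (207, 193), (210, 193), (213, 195), (216, 195), (219, 196), (222, 187), (225, 125), (228, 123), (231, 122), (234, 122)]
190 [(120, 123), (123, 122), (126, 122), (129, 123), (132, 122), (135, 110), (138, 93), (141, 163), (144, 195), (147, 203), (150, 204), (153, 204), (156, 203), (15
[... 505 characters left out ...]
), (171, 107), (174, 95), (177, 96), (180, 93), (183, 100), (186, 111), (189, 90), (192, 91), (195, 89), (198, 104), (201, 167), (204, 189), (207, 196), (210, 196), (213, 195), (216, 193), (219, 140), (222, 132), (225, 84), (228, 74), (231, 74), (234, 73)]
338 [(120, 94), (123, 81), (126, 81), (129, 82), (132, 83), (135, 81), (138, 82), (141, 83), (144, 82), (147, 82), (150, 83), (153, 82), (156, 81), (159, 82), (162, 82), (165, 81), (168, 81), (171, 81), (174, 81), (177, 83), (180, 83), (183, 92), (186, 110), (189, 89), (192, 91), (195, 91), (198, 114), (201, 173), (204, 195), (207, 195), (210, 194), (213, 196), (216, 162), (219, 138), (222, 131), (225, 84), (228, 74), (231, 73), (234, 72)]
```

```bash
python3 - <<'E'
from h import *
s=robot.get_state(); d=np.array([.896,-.443,0]); l=np.array([.443,.896,0])
for n,px,z,off in (("upright outer",(257,199),62,41),("inner",(257,223),62,29),("base",(257,140),12,55),("handle",(257,169),73,61),("plugtip",(257,65),67,94)):
    p=atz("wrist",px,z,s)+d*off; print(n,p.round(1),"along rel 507,-232:",((p-[507,-232,0])@d).round(1))
E
```

```text
upright outer [ 508.2 -231.9   62. ] along rel 507,-232: 1.1
inner [ 507.  -231.3   62. ] along rel 507,-232: -0.3
base [ 508.1 -231.9   12. ] along rel 507,-232: 0.9
handle [ 512.2 -233.9   73. ] along rel 507,-232: 5.5
plugtip [ 511.5 -233.6   67. ] along rel 507,-232: 4.7
```

The torch is level (plug length checks at 32 mm) but about 4.5 mm too far forward. I'll ease the pressure and then draw it back.

```bash
python3 -m crank '[[1,0,0,0.2,0],[1,0,0,0.2,0],[1,0,0,0.2,0],[1,0,0,0,0]]'; python3 -m crank '[[1,0,0,0.1,0],[1,0,0,0,0]]'
```

```text
time_s: 14.5
eef_pos: [501.3, -228.6, 210.6]
tool_rot: [[-0.896, 0.443, 0.02], [0.443, 0.897, -0.008], [-0.021, 0.001, -1.0]]
ft_force: [9.0, -4.1, 22.2]
finger_gap: 28.6
grasp_force: 110.7
time_s: 14.7
eef_pos: [501.0, -228.4, 210.6]
tool_rot: [[-0.896, 0.443, 0.018], [0.443, 0.896, -0.007], [-0.02, 0.001, -1.0]]
ft_force: [8.3, -3.6, 17.4]
finger_gap: 29.0
grasp_force: 110.5
```

```bash
python3 -m crank '[[1,0,0,0.15,0],[1,-0.1,0.05,0,0],[1,-0.1,0.05,0,0],[1,0,0,0,0],[1,0,0,0,0]]'
python3 - <<'E'
from h import *
s=robot.get_state(); im=robot.camera("wrist").astype(int); d=np.array([.896,-.443,0])
g=im[:,257].sum(1)//3; print(g[50:76].tolist(), g[154:176].tolist()); print((im[180:236:2,176].sum(1)//3).tolist())
E
```

```text
time_s: 15.2
eef_pos: [498.4, -227.2, 210.6]
tool_rot: [[-0.896, 0.443, 0.016], [0.443, 0.896, -0.006], [-0.017, 0.001, -1.0]]
ft_force: [8.0, -3.5, 14.5]
finger_gap: 29.0
grasp_force: 109.9
[123, 123, 123, 122, 122, 123, 123, 124, 122, 121, 122, 123, 124, 126, 143, 196, 232, 239, 240, 240, 240, 240, 240, 240, 240, 240] [239, 239, 239, 238, 229, 185, 132, 119, 130, 146, 164, 178, 192, 201, 205, 211, 216, 221, 224, 227, 230, 232]
[122, 122, 122, 123, 125, 114, 96, 92, 115, 128, 88, 85, 88, 89, 88, 97, 136, 174, 190, 195, 194, 194, 194, 193, 193, 194, 194, 193]
```

```bash
python3 -m crank '[[1,0,0,0.15,0],[0.2,0,0,0,0],[0.1,0,0,0,0],[-0.3,0,0,0,0],[-0.6,0,0,0,0]]'
python3 -m crank '[[-0.8,0,0,0,0],[-0.8,0,0,0,0],[-0.8,0,0,0,0]]'
python3 - <<'E'
from h import *
s=robot.get_state(); im=robot.camera("wrist").astype(int); d=np.array([.896,-.443,0])
g=im[:,257].sum(1)//3; print(g[40:80].tolist(), g[150:180].tolist()); print((im[180:246:2,176].sum(1)//3).tolist()); print((im[140,200:320:3].sum(1)//3).tolist())
E
```

```text
time_s: 15.75
eef_pos: [494.6, -226.0, 204.6]
tool_rot: [[-0.896, 0.445, -0.001], [0.445, 0.896, 0.0], [0.001, -0.0, -1.0]]
ft_force: [0.3, 0.6, -0.6]
finger_gap: 65.9
grasp_force: 0.0
time_s: 16.05
eef_pos: [494.8, -226.1, 205.2]
tool_rot: [[-0.896, 0.445, -0.0], [0.445, 0.896, 0.0], [0.0, 0.0, -1.0]]
ft_force: [-0.8, -0.1, -0.3]
finger_gap: 76.6
grasp_force: 0.0
[123, 122, 121, 122, 122, 123, 123, 122, 122, 122, 124, 123, 123, 124, 124, 123, 122, 123, 124, 123, 122, 123, 123, 123, 123, 124, 122, 123, 124, 124, 122, 123, 124, 123, 123, 123, 123, 128, 156, 208] [239, 239, 239, 239, 239, 239, 239, 239, 239, 239, 239, 239, 239, 239, 239, 239, 239, 239, 239, 239, 239, 239, 238, 229, 183, 127, 113, 124, 137, 154]
[123, 122, 123, 124, 121, 122, 124, 123, 122, 122, 123, 122, 124, 119, 102, 91, 97, 129, 118, 85, 86, 86, 88, 88, 90, 108, 153, 180, 193, 194, 195, 194, 194]
[123, 122, 122, 123, 121, 122, 123, 122, 122, 123, 208, 239, 239, 239, 239, 239, 239, 239, 239, 239, 239, 239, 240, 240, 240, 240, 240, 240, 240, 229, 125, 122, 123, 123, 122, 121, 121, 122, 121, 121]
```

```bash
python3 - <<'E'
from h import *
s=robot.get_state(); d=np.array([.896,-.443,0])
for n,px,z,off in (("upright outer",(257,231.5),62,41),("shoulder",(257,174.5),67,62),("tip",(257,78),67,94)):
    p=atz("wrist",px,z,s)+d*off; print(n,p.round(1),((p-[507.5,-232,0])@d).round(1))
E
python3 -m crank '[[-1,0,0,1,0],[-1,0,0,2,0],[-1,0,0,3,0],[-1,0,0,4,0],[-1,0,0,3,0]]'
python3 -m crank '[[-1,-1,0.5,3,0],[-1,-1,0.5,3,0],[-1,0,0,0,0],[-1,0,0,0,0]]'
```

```text
upright outer [ 507.7 -232.5   62. ] 0.4
shoulder [ 504.3 -230.7   67. ] -3.4
tip [ 503.9 -230.4   67. ] -3.9
time_s: 16.6
eef_pos: [494.7, -226.3, 338.9]
tool_rot: [[-0.896, 0.445, 0.003], [0.445, 0.896, -0.001], [-0.003, 0.0, -1.0]]
ft_force: [0.8, 0.0, 1.0]
finger_gap: 85.5
grasp_force: 0.0
time_s: 17.0
eef_pos: [474.6, -216.0, 396.9]
tool_rot: [[-0.896, 0.445, 0.003], [0.445, 0.896, -0.0], [-0.003, 0.001, -1.0]]
ft_force: [1.3, 0.3, -1.1]
finger_gap: 85.7
grasp_force: 0.0
```

```bash
python3 - <<'E'
from h import *
s=robot.get_state(); im=robot.camera("wrist").astype(int); g=im.sum(2)//3; print(s["eef_pos"])
i=robot.camera_info("wrist"); f=192/np.tan(np.radians(i["fov_y"]/2))
M=np.eye(4); M[:3,:3]=s["tool_rot"]; M[:3,3]=s["eef_pos"]; T=np.linalg.inv(M@np.array(i["T_tool_cam"]))
d=np.array([.894,-.449,0]); l=np.array([.449,.894,0]); S=np.array([507.5,-232,0])
def pj(p): q=T[:3,:3]@p+T[:3,3]; return (f*q[0]/q[2]+i["cx"]).round(1).item(),(f*q[1]/q[2]+i["cy"]).round(1).item()
for n,a,b,z in (("tip",-94,0,67),("shoulder",-62,0,67),("handle head end",62,0,74),("head far top",98,0,80),("head L",80,21,59),("head R",80,-21,59),("up1 out",-41,35,62),("up1 in",-29,35,62),("up2 in",29,35,62),("up2 out",41,35,62)): print(n,pj(S+d*a+l*b+[0,0,z]))
c=pj(S+[0,0,74])[0]; c=int(round(c)); print("col",c,[(r,int(g[r,c])) for r in range(90,330,2)])
cu=int(pj(S+l*36+[0,0,62])[0]); print("col",cu,[(r,int(g[r,cu])) for r in range(110,300,3)])
E
```

```text
[ 474.55566644 -216.04490311  396.9171539 ]
tip (257.5, 113.0)
shoulder (257.3, 146.9)
handle head end (256.9, 262.8)
head far top (256.8, 294.7)
head L (275.3, 269.6)
head R (238.3, 269.5)
up1 out (292.1, 166.9)
up1 in (291.6, 178.3)
up2 in (289.5, 230.1)
up2 out (289.1, 240.1)
col 257 [(90, 137), (92, 136), (94, 137), (96, 137), (98, 137), (100, 138), (102, 137), (104, 137), (106, 139), (108, 170), (110, 241), (112, 242), (114, 228), (116, 237), (118, 243), (120, 244), (122, 243), (124, 238), (126, 236), (128, 244), (130, 244), (132, 244), (134, 244), (136, 244), (138, 244), (140, 244), (142, 239), (144, 176), (146, 217), (148, 236), (150, 240), (152, 240), (154, 236), (156, 161), (158, 183), (160, 238), (162, 180), (164, 183), (166, 240), (168, 240), (170, 240), (172, 240), (174, 240), (176, 240), (178, 240), (180, 240), (182, 240), (184, 240), (186, 240), (188, 240), (190, 240), (192, 240), (194, 240), (196, 240), (198, 240), (200, 240), (202, 240), (204, 240), (206, 240), (208, 240), (210, 240), (212, 240), (214, 240), (216, 240), (218, 240), (220, 240), (222, 240), (224, 240), 
[... 660 characters left out ...]
, (125, 137), (128, 138), (131, 137), (134, 129), (137, 123), (140, 115), (143, 98), (146, 144), (149, 156), (152, 155), (155, 152), (158, 132), (161, 107), (164, 105), (167, 141), (170, 203), (173, 205), (176, 202), (179, 136), (182, 122), (185, 119), (188, 118), (191, 116), (194, 113), (197, 111), (200, 109), (203, 110), (206, 107), (209, 104), (212, 103), (215, 99), (218, 95), (221, 91), (224, 99), (227, 95), (230, 138), (233, 195), (236, 193), (239, 164), (242, 85), (245, 82), (248, 99), (251, 126), (254, 125), (257, 127), (260, 129), (263, 129), (266, 132), (269, 134), (272, 133), (275, 131), (278, 128), (281, 128), (284, 127), (287, 128), (290, 127), (293, 126), (296, 130), (299, 128)]
```

The torch lies level: both ends match the projected pixels with the same 4 px shift. The handle's centre is about 4 mm short of the rest's middle, because the arm sprang back on release. I'll mend it with a light regrip and a 4 mm nudge.

```bash
python3 -m crank '[[-1,1,-0.5,-3,0],[-1,1,-0.5,-3,0],[-1,0,0,-4,0],[-1,0,0,-4,0],[-1,0,0,0,0]]' 20
python3 -m crank '[[-1,0,0,-3,0],[-1,0,0,-1.5,0],[-1,0,0,0,0],[-1,0,0,0,0]]' 20
python3 -m crank '[[1,0,0,0,0],[1,0,0,0,0],[1,0,0,0,0],[1,0,0,0,0],[1,0,0,0,0]]' 20
```

```text
time_s: 17.55
eef_pos: [492.8, -225.6, 247.6]
tool_rot: [[-0.895, 0.446, -0.013], [0.446, 0.895, 0.004], [0.013, -0.002, -1.0]]
ft_force: [-0.7, 0.3, -0.6]
finger_gap: 85.3
grasp_force: 0.0
time_s: 17.95
eef_pos: [495.2, -226.3, 211.7]
tool_rot: [[-0.896, 0.445, 0.001], [0.445, 0.896, -0.001], [-0.001, -0.0, -1.0]]
ft_force: [0.3, -0.6, 1.4]
finger_gap: 85.1
grasp_force: 0.0
time_s: 18.45
eef_pos: [495.0, -226.1, 210.8]
tool_rot: [[-0.896, 0.445, 0.001], [0.445, 0.896, -0.0], [-0.001, 0.0, -1.0]]
ft_force: [-0.9, 0.9, 2.5]
finger_gap: 29.6
grasp_force: 24.0
```

Gripped at about 24 N with almost no load. Now the nudge, then release and retreat.

```bash
python3 -m crank '[[1,0.1,-0.05,0,0],[1,0.1,-0.05,0,0],[1,0.15,-0.08,0,0],[1,0,0,0,0],[1,0,0,0,0]]' 20
python3 -m crank '[[0.2,0,0,0,0],[0.1,0,0,0,0],[-0.3,0,0,0,0],[-1,0,0,0,0],[-1,0,0,0,0]]'
python3 -m crank '[[-1,0,0,0,0],[-1,0,0,1,0],[-1,0,0,3,0],[-1,0,0,4,0],[-1,0,0,4,0]]'
python3 -m crank '[[-1,-1,0.5,3,0],[-1,-1,0.5,3,0],[-1,0,0,0,0],[-1,0,0,0,0],[-1,0,0,0,0]]'
python3 - <<'E'
from h import *
s=robot.get_state(); im=robot.camera("wrist").astype(int); g=im.sum(2)//3
i=robot.camera_info("wrist"); f=192/np.tan(np.radians(i["fov_y"]/2))
M=np.eye(4); M[:3,:3]=s["tool_rot"]; M[:3,3]=s["eef_pos"]; T=np.linalg.inv(M@np.array(i["T_tool_cam"]))
d=np.array([.894,-.449,0]); S=np.array([507.5,-232,0])
def pj(p): q=T[:3,:3]@p+T[:3,3]; return (f*q[0]/q[2]+i["cx"]).round(1).item(),(f*q[1]/q[2]+i["cy"]).round(1).item()
for n,a,z in (("tip",-94,67),("shoulder",-62,67),("head end",62,74),("far",98,80)):
    c,r=pj(S+d*a+[0,0,z]); r0=int(r)-8; print(n,c,r,"rows from",r0,g[r0:r0+17,int(c)].tolist())
b=(g[200]>200); print(np.flatnonzero(b[200:320])[[0,-1]]+200)
E
```

```text
time_s: 18.95
eef_pos: [498.4, -228.1, 210.8]
tool_rot: [[-0.896, 0.445, 0.0], [0.445, 0.896, -0.0], [-0.0, -0.0, -1.0]]
ft_force: [-2.4, 1.7, 4.5]
finger_gap: 29.7
grasp_force: 24.4
time_s: 19.45
eef_pos: [498.3, -227.9, 210.1]
tool_rot: [[-0.895, 0.445, -0.0], [0.445, 0.895, 0.0], [0.0, 0.0, -1.0]]
ft_force: [0.0, 0.8, 0.2]
finger_gap: 79.6
grasp_force: 0.0
time_s: 19.95
eef_pos: [498.0, -227.9, 332.3]
tool_rot: [[-0.896, 0.445, -0.0], [0.445, 0.896, -0.0], [-0.0, -0.0, -1.0]]
ft_force: [0.6, -0.5, -0.1]
finger_gap: 85.6
grasp_force: 0.0
time_s: 20.45
eef_pos: [478.3, -217.9, 389.5]
tool_rot: [[-0.896, 0.445, -0.001], [0.445, 0.896, 0.001], [0.001, 0.0, -1.0]]
ft_force: [0.5, 0.5, -1.0]
finger_gap: 85.2
grasp_force: 0.0
tip 257.9 110.5 rows from 102 [138, 137, 137, 138, 138, 136, 137, 144, 183, 230, 242, 244, 243, 238, 229, 230, 237]
shoulder 257.7 145.4 rows from 137 [244, 244, 244, 244, 244, 244, 244, 244, 237, 202, 180, 206, 224, 233, 238, 240, 240]
head end 257.2 264.5 rows from 256 [194, 212, 186, 148, 163, 204, 199, 138, 67, 33, 30, 36, 47, 46, 50, 47, 49]
far 257.1 297.2 rows from 289 [49, 49, 47, 49, 48, 51, 61, 82, 104, 105, 98, 92, 89, 90, 90, 91, 90]
[222 270]
```

Both torch ends now fall within about 1 px (about 1 mm) of where they should be. The torch is level and centred and the gripper is clear, so I'll hand the job in.

```bash
python3 -c "
from cell import robot
print(robot.finish_job())"
```

```text
the job is handed in; nothing more can be done
None
```

The torch is out of its dock and lies level and right side up across both notches, centred on the rest to about 1 mm; the gripper is clear, no other thing was touched as far as I can tell, and the job was handed in at about 20.5 s.

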